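# Bolt the drip-tray hatch shut

## Robot

A 6-joint arm with a two-finger parallel gripper is mounted at the origin on the work surface. World frame = base frame: x ahead of the robot, y to its left, z up, the work surface at z = 0. Lengths are in mm, angles in rad, forces in N, time in s.
With the tool pointing down it reaches from about 350 to 775 mm from the base axis. Payload 7.3 kg.
Tool frame: the origin (TCP) lies midway between the tips of the shut fingers; the grasp point (between the pads) lies 19 mm behind it; z points along the fingers, y is the direction in which the jaws open and shut (so a half turn about z gives the same grasp; the last joint's range is limited). The gripper opens to 92 mm and grips with 3 to 60 N. Pads are 19 mm wide; open, the fingers measure 130 mm over their backs; the gripper's body (75 mm by 190 mm) begins 47 mm behind the grasp point.
Start: joints at [-1.437, 0.342, 1.524, -0, 1.275, -0.146], TCP at [145.008, -504.596, 226.741] pointing down, gripper open.
Joint ranges: [-2.53, 2.53], [-0.77, 2.02], [0.04, 2.7], [-1, 4.14], [0.28, 2.66], [-3.11, 3.11]. Speed limits (rad/s): [2.57, 2.57, 3.14, 3.14, 3.14, 3.14].

## Interface

Orientations are given as [roll, pitch, yaw] about the fixed x, y, z axes, in that order (R = Rz(yaw) Ry(pitch) Rx(roll)).
In Python, from plant import sensors, imaging, ticket gives the robot as it stands. The module is installed in compiled form; this text tells all that it offers.
- The arm moves only by the tool arm_command, never from a script. Its argument "increments" is one flat list of numbers, 5 for each row, row after row: the closure, from 0 (fully open) to 1 (shut), then the shift along the tool's x, y, z in mm, then the turn about the tool's z in degrees. In form: [hand, dx, dy, dz, spin, hand, dx, dy, dz, spin, ...]. A call has 1 to 20 rows; each row is the pose to reach, as a shift and turn from the pose commanded when the call began, along the tool's axes at that moment; what a row does not reach only later rows make up. A row lasts 1/8 s, in which the tool goes at most 62.5 mm and 10.7 degrees, less where a joint would pass 70% of its speed; a pose out of reach is approached as far as the arm can. A call with a gripper value outside its range is refused whole. The fingers move at their own pace and stop on an object; the grip force is fixed at half the most. Time passes only in rows, so rows that repeat a pose let the fingers close. It gives the time, the measured TCP pose, the force and the opening at its end, in the units of the state.
- sensors.get_obs(): the state, without advancing time (a new reading comes with each control period).
- imaging.capture(name): name is "scene" or "top"; returns the picture (480x640x3 uint8, blue, green, red); there is no depth.
- imaging.calibration(name): a dict with "fx", "fy", "cx", "cy" (pixels), "world_to_cam" (4x4, takes a point from world to camera coordinates). Camera axes: x right, y down, z forward; pixel columns grow to the right and rows downward; lengths in mm; the calibration is good to about 2 mm. A picture is of the moment at which its call begins. calibration takes no time and is no camera call.
- ticket.close_job(): hands the job in, once; it reports no verdict.
The state is a dict: "time": time; "joint_positions": joint angles; "dq": joint speeds; "tau": joint torques, N m; "tool_pos": TCP position; "tcp_rot": TCP orientation; "contact_force": force on the tool from outside, world axes, zero at the start; "moment": the same for the moment, N m; "grip_width": finger opening in mm.
Only numpy, scipy, OpenCV 4.12 (cv2) and the standard library are available. Lean on these libraries where they do the work, as an engineer would, in place of code of your own. Each camera call takes 0.05 s, during which the arm holds its last target. There are 200 camera calls.

## Task

Take the washed bolt out of the drying stand, lay it in the open end of its track on the steel drip-tray hatch with its nose towards the keeper, and let go of it there. Then take hold of it afresh and slide it under the staple until its nose is fully home in the keeper. Leave the honey jars standing where they are.

Things in the scene. Friction and masses are not known exactly. Their poses are not given: they have to be found in the camera images.
- bolt: Loose steel slide bolt, 0.2 kg: bar 130 long (x -65 to 65), 18 wide (y), 20 high; the last 10 at +x (nose) narrowed to 13 wide, 16 high. Upright handle at the tail. Origin: centre of its underside, z up. Starts handle up on the stand, nose out of the open front (about stand -x), tail and handle under the cover: only bolt x above +5 is free from above; drawing it 85 along its +x clears the cover.
- bolt_nose (a point): Centre of the bolt's front end face: bolt x = +65, 10 above its underside. Axes as the bolt's.
- bolt_handle (a point): In the bolt's upright handle, a block 20 (x) by 14 (y) on top of the bar, from 20 to 44 above the bolt's underside; this point is at bolt x = -52, 32 above the underside. Axes as the bolt's.
- deck: Fixed stainless drip-tray hatch deck, 330 (x) by 150 (y), top 24 above the table. Origin: centre of its foot on the table, z up. The track runs along y = 0 towards +x. Two roof-shaped rails, 6 high with 45-degree sides, x -150 to 30, guide the bar's foot: gap 24 at the deck, 37 at the crests, so a bar laid some mm off slips down between them. Nothing is higher from x -165 to 30.
- bay (a point): On the deck's top at deck x = -75, y = 0: where the bolt's origin lies when it is laid in the open end of the track (nose then 40 short of the staple). Axes as the deck's: +x is the sliding direction. With the bolt fully home its origin is 125 further along +x.
- staple (a point): On the deck's top, y = 0, at the entrance of the staple, a bridge that the bar passes under: deck x 30 (this point) to 45, 27 wide and 25 high inside, 41 wide and 29 high outside. Axes as the deck's.
- keeper (a point): On the deck's top at the middle of the keeper's mouth, deck x = 85, y = 0. The keeper is a dark closed block, 36 long, 47 wide, 31 high, with a pocket 27 wide, 27 high and 30 deep, open to -x; its stop face is at deck x = 115. Axes as the deck's.
- stand: Fixed drying stand: grey tray 200 (x) by 120 (y), its floor 6 above the table; over x 10 to 100 stands a cover with aluminium side walls, a low back lip and a clear top (underside 60, top 64 above the table), open to -x. Origin: centre of the tray's underside on the table, z up.
- jar_a: Hexagonal honey jar with lid, 60 across flats, 90 high, 0.55 kg; origin at the centre of its underside. Not to be disturbed.
- jar_b: The same, another full jar.
- jar_c: The same shape, an empty clear jar with a white lid, 0.2 kg. Not to be disturbed.

How it is judged:
By the outcome, as a careful person would: the job done as asked, in the order asked, and still so for the second after the job is handed in, with the robot touching nothing.
It also fails if it takes over 54 s, if anything falls off the work surface, if the arm or the gripper's body presses on something with over 40 N, if the wrist force passes 120 N, or if a joint passes its speed limit or range.

## Working session

There is one attempt and no reset: what is moved stays moved. The work goes in short steps, Python scripts to look and compute and a tool call to move; the robot and the scene stay as the last step left them, time stands still between calls to the robot, and variables do not carry over. Pictures are saved under pics/ and viewed, about 8 in all and at most 12, crops included, and the job is handed in when it is done.

Besides the shell and the picture viewer there is one more tool, called after ">>>" by a JSON object that holds its "name" and its "arguments", one argument or row to a line. arm_command: Moves the arm, as the interface text tells. Its arguments: {"type":"object","properties":{"increments":{"type":"array","items":{"type":"number"}}},"required":["increments"]}

```bash
mkdir -p pics; python3 - <<'E'
from plant import sensors, imaging
import cv2
o=sensors.get_obs(); print(o)
for n in("scene","top"):
    cv2.imwrite(f"pics/{n}0.png",imaging.capture(n)); print(n,imaging.calibration(n))
E
```

```text
{'time': 0.0, 'joint_positions': array([-1.43699204e+00,  3.42743078e-01,  1.52504716e+00,  4.53334017e-07,
        1.27540610e+00, -1.46001856e-01]), 'dq': array([-0.00059599, -0.00137384, -0.00082145, -0.00013968,  0.00049987,
       -0.0004497 ]), 'tau': array([ 1.54196012e-03, -4.31229115e+01, -2.44216686e+01,  7.19773024e-02,
        5.60502650e-02, -1.21295593e-04]), 'tool_pos': array([ 144.95232486, -504.15162526,  226.02388922]), 'tcp_rot': array([-3.14000610e+00, -2.33738195e-04,  2.79805822e-01]), 'contact_force': array([ 0.17888295, -0.3387978 , -0.0204147 ]), 'moment': array([ 0.08627133,  0.02745275, -0.01527176]), 'grip_width': 91.74229391142408}
scene {'fx': 477.75609195143187, 'fy': 477.75609195143187, 'cx': 315.48129252554713, 'cy': 232.9854609941128, 'world_to_cam': array([[ 7.30058080e-01,  6.83385005e-01,  3.66075849e-04,
        -4.23809439e+02],
       [ 4.34728991e-01, -4.64006182e-01, -7.71821850e-01,
        -2.41783060e+02],
       [-5.27281617e-01,  5.63633922e-01, -6.35838736e-01,
         1.40771285e+03],
       [ 0.00000000e+00,  0.00000000e+00,  0.00000000e+00,
         1.00000000e+00]])}
top {'fx': 607.3914135403586, 'fy': 607.3914135403586, 'cx': 320.30860622588665, 'cy': 240.02401005682745, 'world_to_cam': array([[ 2.57003845e-02, -9.99277065e-01,  2.80149456e-02,
        -5.41311833e+01],
       [-9.92907909e-01, -2.87705014e-02, -1.15352256e-01,
         6.06773313e+02],
       [ 1.16074867e-01, -2.48516637e-02, -9.92929514e-01,
         1.05618036e+03],
       [ 0.00000000e+00,  0.00000000e+00,  0.00000000e+00,
         1.00000000e+00]])}
```

View pics/scene0.png

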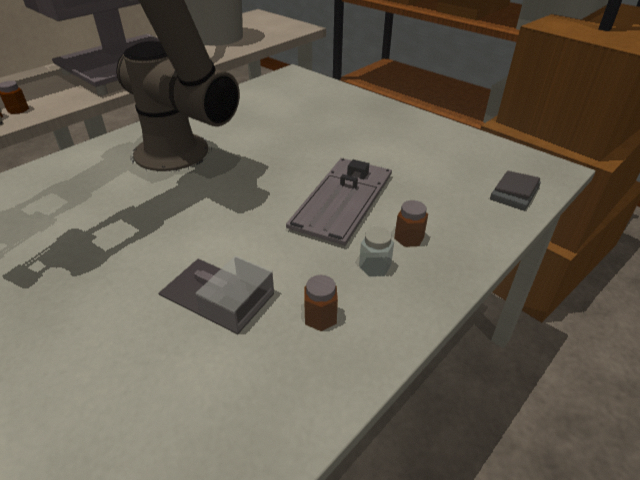

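View pics/top0.png

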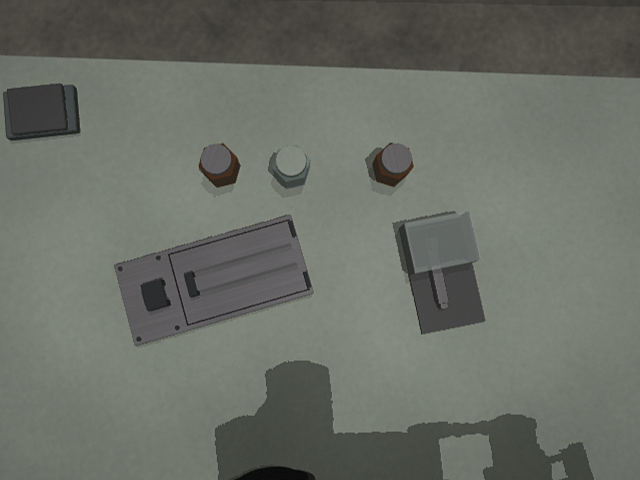

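The scene view shows the deck around (340,200), the stand around (220,290) and three jars. In the top view the deck is around (215,280) with its keeper to the left at (155,294), and the bolt's nose is near (443,306).

```bash
python3 - <<'E'
import cv2,numpy as np
t=cv2.imread("pics/top0.png");s=cv2.imread("pics/scene0.png")
f=lambda im,x,y,w,h,k:cv2.convertScaleAbs(cv2.resize(im[y:y+h,x:x+w],None,fx=k,fy=k,interpolation=cv2.INTER_CUBIC),alpha=1.5,beta=10)
a=f(t,380,200,130,140,300/140);a=cv2.resize(a,(400,300))if 0 else a
A=np.zeros((600,800,3),np.uint8)
p=f(t,390,205,100,135,4); A[:540,:400]=p
q=f(s,155,245,130,90,3);A[:270,400:790]=q
r=f(t,105,205,215,150,1.85);A[280:280+r.shape[0],400:400+r.shape[1]]=r
cv2.imwrite("pics/crop1.png",A)
E
```

```text
(no output)
```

View pics/crop1.png

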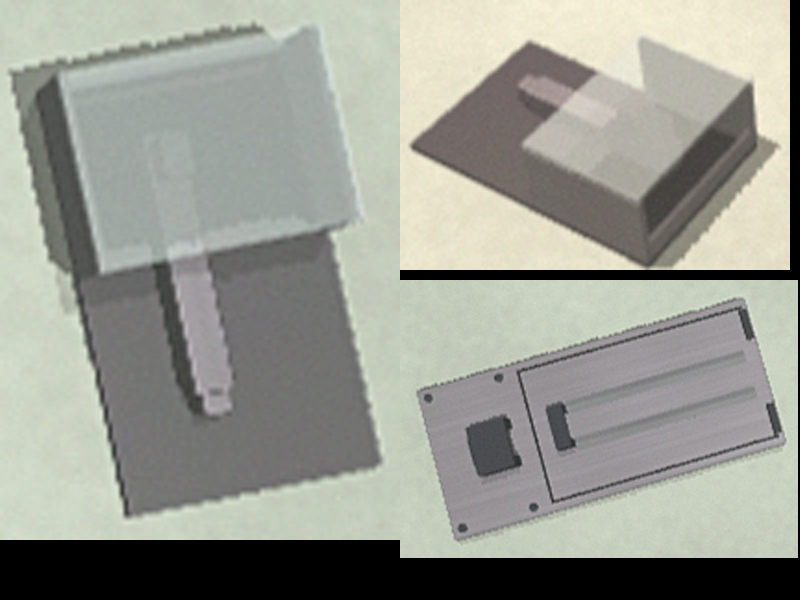

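The top crop shows the bar's free part from about full-image (433,268) to the nose at about (444,307), pointing away from the cover. The deck corners are clear, with staple and keeper at the left end; the scene crop puts the nose at about (195,273).

```bash
cat > h.py <<'E'
import cv2,numpy as np
from plant import imaging
C={n:imaging.calibration(n) for n in("scene","top")}
def ray(n,p):
    c=C[n];M=c["world_to_cam"];R,t=M[:3,:3],M[:3,3]
    p=np.atleast_2d(p).astype(float)
    d=np.c_[(p[:,0]-c["cx"])/c["fx"],(p[:,1]-c["cy"])/c["fy"],np.ones(len(p))]@R
    return -R.T@t,d
def plane(n,p,z):
    o,d=ray(n,p);return o+d*((z-o[2])/d[:,2])[:,None]
def proj(n,P):
    c=C[n];M=c["world_to_cam"];q=np.atleast_2d(P)@M[:3,:3].T+M[:3,3]
    return np.c_[q[:,0]/q[:,2]*c["fx"]+c["cx"],q[:,1]/q[:,2]*c["fy"]+c["cy"]]
def tri(ps,pt):
    A=np.zeros((3,3));b=np.zeros(3)
    for n,p in(("scene",ps),("top",pt)):
        o,d=ray(n,p);d=d[0]/np.linalg.norm(d[0]);N=np.eye(3)-np.outer(d,d);A+=N;b+=N@o
    return np.linalg.solve(A,b)
E
python3 - <<'E'
from h import *
np.set_printoptions(precision=1,suppress=True)
print("cams",ray("top",[0,0])[0],ray("scene",[0,0])[0])
t=cv2.imread("pics/top0.png");s=cv2.imread("pics/scene0.png")
a=t[...,2].astype(int)-t[...,1]; print("R-G deck,table,stand,bolt",a[280,150],a[380,150],a[320,450],a[290,441],t[320,450],t[290,441],t[280,238])
m=((a>0)*255).astype(np.uint8)
m[:210]=0;m[360:]=0
m=cv2.morphologyEx(m,cv2.MORPH_CLOSE,np.ones((5,5)))
cs,_=cv2.findContours(m,0,2)
for c in cs:
    if cv2.contourArea(c)<800: continue
    W=plane("top",c[:,0]+0.0,24)[:,:2].astype(np.float32)
    r=cv2.minAreaRect(W);print(cv2.boundingRect(c),"rect@24",r, cv2.approxPolyDP(c,6,True)[:,0].tolist())
# bolt mask in top
roi=np.zeros_like(m);roi[270:312,425:455]=1
b=((t.max(2)>115)&(roi>0)).astype(np.uint8)
cs,_=cv2.findContours(b,0,2);c=max(cs,key=cv2.contourArea)
P=plane("top",c[:,0],26)
print(cv2.boundingRect(c),cv2.minAreaRect(P[:,:2].astype(np.float32)))
for v in range(268,312,2):
    u=np.nonzero(b[v])[0]; print(v,(u.min(),u.max(),plane("top",[u.mean(),v],26)[0]) if len(u) else None, t[v,440].tolist())
E
```

```text
cams [ 481.3  -10.4 1120.2] [1156.8 -616.   708.6]
R-G deck,table,stand,bolt 2 -4 1 2 [69 70 71] [101  98 100] [76 76 75]
(410, 263, 75, 71) rect@24 ((511.8415222167969, -268.71685791015625), (108.07127380371094, 117.45539093017578), 13.129738807678223) [[470, 263], [410, 277], [422, 332], [484, 320]]
(114, 215, 199, 131) rect@24 ((533.7783203125, 151.91656494140625), (149.27871704101562, 328.662353515625), 17.973581314086914) [[290, 215], [114, 265], [135, 344], [311, 293]]Traceback (most recent call last):
  File "<stdin>", line 17, in <module>
ValueError: max() iterable argument is empty
```

```bash
python3 - <<'E'
from h import *
np.set_printoptions(precision=1,suppress=True)
t=cv2.imread("pics/top0.png");s=cv2.imread("pics/scene0.png")
b=np.zeros(t.shape[:2],np.uint8);b[271:315,425:460]=(t.max(2)[271:315,425:460]>85)
cs,_=cv2.findContours(b,0,2);c=max(cs,key=cv2.contourArea)
P=plane("top",c[:,0],26)
print("top",cv2.boundingRect(c),cv2.minAreaRect(P[:,:2].astype(np.float32)))
for v in range(272,312,3):
    u=np.nonzero(b[v])[0]; print(v,(u.min(),u.max(),plane("top",[u.mean(),v],26)[0]) if len(u) else None)
print(t[296:312,443].max(1))
g=s.max(2);print("scene");print(g[264:286,188:212])
# tray front corners and deck corners
for p in([422,333],[484.5,320]):print("tray",plane("top",p,6))
for p in([290.5,215],[114.5,264.5],[135,345],[312,293]):
    w=plane("top",p,24);print("deck",w,"scene px",proj("scene",w))
E
```

```text
top (433, 271, 15, 38) ((526.547607421875, -257.6426696777344), (68.61648559570312, 16.881410598754883), 12.358099937438965)
272 (np.int64(433), np.int64(441), array([ 556.9, -250.2,   26. ]))
275 (np.int64(433), np.int64(442), array([ 551.6, -251.8,   26. ]))
278 (np.int64(434), np.int64(443), array([ 546.2, -253.6,   26. ]))
281 (np.int64(435), np.int64(443), array([ 540.8, -254.5,   26. ]))
284 (np.int64(435), np.int64(444), array([ 535.4, -255.5,   26. ]))
287 (np.int64(436), np.int64(445), array([ 530. , -257.3,   26. ]))
290 (np.int64(437), np.int64(445), array([ 524.6, -258.2,   26. ]))
293 (np.int64(437), np.int64(446), array([ 519.2, -259.1,   26. ]))
296 (np.int64(438), np.int64(446), array([ 513.9, -260.1,   26. ]))
299 (np.int64(439), np.int64(447), array([ 508.5, -261.9,   26. ]))
302 (np.int64(439), np.int64(446), array([ 503.1, -260.4,   26. ]))
305 (np.int64(441), np.int64(447), array([ 497.8, -263.7,   26. ]))
308 (np.int64(442), np.int64(443), array([ 492.3, -261. ,   26. ]))
311 None
[100  97  99  98 100 100  78  73 101 100 102 108  86  53  65  72]
scene
[[154 151 
[... 1780 characters left out ...]

   61  80 114 125 130 135]
 [ 69  70  71  70  72  70  72  71  69  69  67  61  58  56  55  55  57  62
   84  99 116 116 120 127]
 [ 70  70  71  70  71  68  71  70  70  69  70  68  64  60  56  56  62  85
  111 115 117 117 114 119]
 [ 69  71  71  70  71  69  69  71  69  69  71  71  69  67  64  57  85 108
  117 118 116 116 116 116]
 [ 70  72  70  70  72  70  70  70  71  71  70  71  70  71  77  88 112 117
  115 113 114 113 116 117]]
tray [[ 446.3 -228.1    6. ]]
tray [[ 472.7 -343.1    6. ]]
deck [[653.8  17.7  24. ]] scene px [[345.1 240.1]]
deck [[554.6 329.9  24. ]] scene px [[392.2 169. ]]
deck [[413.3 284.8  24. ]] scene px [[341.4 156.8]]
deck [[513.1 -25.3  24. ]] scene px [[286.8 222. ]]
```

```bash
cat >> h.py <<'E'
np.set_printoptions(precision=1,suppress=True)
def inc(cur,yaw,tgt,tyaw):
    """world pose (deg yaw, tool down) -> dx,dy,dz,spin in tool axes"""
    a=np.radians(yaw);R=np.array([[np.cos(a),np.sin(a),0],[np.sin(a),-np.cos(a),0],[0,0,-1]])
    return np.r_[R.T@(np.array(tgt,float)-cur),yaw-tyaw]
E
python3 - <<'E'
from h import *
print("nose top",tri([195.5,271.5],[444.5,308.3]))
print("deck corners",tri([343.5,241],[290.5,215]),tri([288,222.5],[312,293]),tri([341,157.5],[135,345]))
for n,p in dict(a=(216,159),c=(292,160),b=(397,157)).items():print("lid",n,plane("top",p,90))
print(inc([145,-504.6,226.7],16.03,[527.8,-257.4,100],192.8))
print(inc([527.8,-257.4,100],192.8,[527.8,-257.4,15],192.8))
E
```

```text
nose top [ 491.6 -266.3   20.8]
deck corners [652.8  16.4  21.8] [514.1 -24.4  22.3] [412.6 284.9  21.7]
lid a [[737.3 147.5  90. ]]
lid c [[739.8  16.5  90. ]]
lid b [[ 751.1 -166.    90. ]]
[ 436.2 -131.9  126.7 -176.8]
[ 0.  0. 85.  0.]
```

>>> {"name": "arm_command", "arguments": {
  "increments": [0, 24, -7, 7, -9.8, 0, 48, -15, 14, -19.6, 0, 73, -22, 21, -29.5, 0, 97, -29, 28, -39.3, 0, 121, -37, 35, -49.1, 0, 145, -44, 42, -58.9, 0, 170, -51, 49, -68.8, 0, 194, -59, 56, -78.6, 0, 218, -66, 63, -88.4, 0, 242, -73, 70, -98.2, 0, 267, -81, 77, -108, 0, 291, -88, 84, -117.9, 0, 315, -95, 91, -127.7, 0, 339, -103, 98, -137.5, 0, 363, -110, 105, -147.3, 0, 388, -117, 112, -157.2, 0, 412, -125, 119, -167, 0, 436.2, -131.9, 126.7, -176.8, 0, 436.2, -131.9, 126.7, -176.8, 0, 436.2, -131.9, 126.7, -176.8]
}}

```text
time: 2.6
tool_pos: [527.2, -257.5, 99.8]
tcp_rot: [3.141, -0.001, -2.92]
contact_force: [-0.2, -0.2, -0.5]
grip_width: 92.0
```

>>> {"name": "arm_command", "arguments": {
  "increments": [0, 0, 0, 30, 0, 0, 0, 0, 60, 0, 0, 0, 0, 75, 0, 0, 0, 0, 84.5, 0, 0, 0, 0, 84.5, 0, 1, 0, 0, 84.5, 0, 1, 0, 0, 84.5, 0, 1, 0, 0, 84.5, 0, 1, 0, 0, 84.5, 0, 1, 0, 0, 84.5, 0, 1, 0, 0, 84.5, 0, 1, 0, 0, 84.5, 0, 1, 0, 0, 84.5, 0]
}}

```text
time: 4.22
tool_pos: [527.8, -257.4, 15.5]
tcp_rot: [-3.141, -0.0, -2.918]
contact_force: [-0.9, 0.3, -0.4]
grip_width: 17.6
```

>>> {"name": "arm_command", "arguments": {
  "increments": [1, 0, 0, -3, 0, 1, 8, 0, -3, 0, 1, 18, 0, -3, 0, 1, 30, 0, -3, 0, 1, 42, 0, -3, 0, 1, 54, 0, -3, 0, 1, 66, 0, -3, 0, 1, 78, 0, -3, 0, 1, 90, 0, -3, 0, 1, 100, 0, -3, 0, 1, 100, 0, -3, 0, 1, 100, 0, -12, 0, 1, 100, 0, -30, 0, 1, 100, 0, -55, 0, 1, 100, 0, -80, 0, 1, 100, 0, -80, 0]
}}

```text
time: 6.22
tool_pos: [431.8, -280.4, 97.6]
tcp_rot: [-3.137, 0.003, -2.917]
contact_force: [0.7, -0.2, -3.0]
grip_width: 17.5
```

```bash
python3 - <<'E'
from h import *
t=imaging.capture("top");s=imaging.capture("scene");cv2.imwrite("pics/top1.png",t);cv2.imwrite("pics/scene1.png",s)
A=np.zeros((400,800,3),np.uint8)
for i,(n,im) in enumerate((("top",t),("scene",s))):
    u,v=proj(n,[450,-270,80])[0].astype(int);print(n,u-80,v-80)
    p=im[max(v-80,0):v+80,max(u-80,0):u+80];p=cv2.convertScaleAbs(cv2.resize(p,None,fx=2.5,fy=2.5,interpolation=2),alpha=1.6,beta=10)
    A[:p.shape[0],400*i:400*i+p.shape[1]]=p
cv2.imwrite("pics/c2.png",A)
E
```

```text
top 374 252
scene 97 161
```

View pics/c2.png

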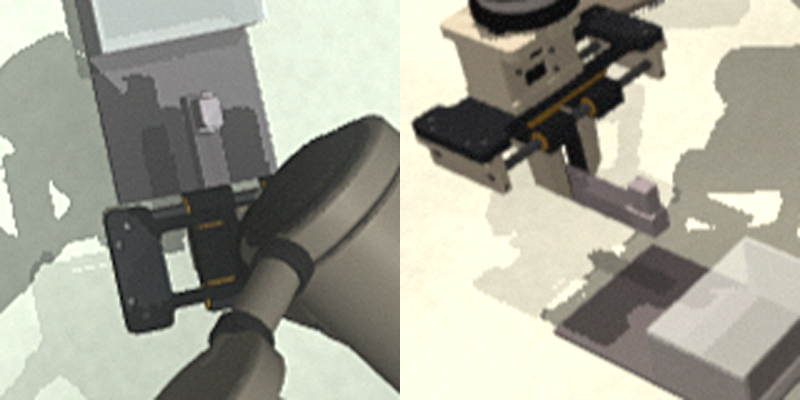

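Left, the top view: the bolt is out of the cover in the gripper, handle top at about (457,296). Right, the scene view: handle top at about (194,236); the bar may droop at the tail, so I'll check that.

```bash
python3 - <<'E'
from h import *
H=tri([193.8,235.8],[457.2,296]);print("handle top",H)
g=np.array([431.8,-280.4,97.6]);a=np.radians(192.8);x=np.array([np.cos(a),np.sin(a),0])
for d in(28,):
    for z in(6+44+82.0-0,):print("exp level",g+x*(-52-d)+[0,0,34.5-g[2]*0])
# tail bottom end and bar in scene: predicted line slopes for level bar
A=proj("scene",[g+x*(-80)+[0,0,10.5],g+x*(-15)+[0,0,10.5]]);print(A,(A[0]-A[1])[1]/(A[0]-A[1])[0])
E
```

```text
handle top [ 510.9 -263.3  125.8]
exp level [ 509.8 -262.7  132.1]
[[195.8 242.5]
 [170.7 231.7]] 0.429445263570901
```

```bash
python3 - <<'E'
from h import *
from plant import sensors
o=sensors.get_obs();print(o["tool_pos"],np.degrees(o["tcp_rot"]),o["joint_positions"])
d=inc([430.4,-279.7,98.5],192.8,[547.8,106.7,98.5],108.0);print(d)
print(np.array([np.r_[0,d*k/12] for k in range(1,13)]))
E
```

```text
[ 430.4 -279.3   95.3] [-180.     0.  -167.1] [-0.7  0.5  1.7 -0.   0.9 -2.5]
[-200.1  350.8    0.    84.8]
[[   0.   -16.7   29.2    0.     7.1]
 [   0.   -33.3   58.5    0.    14.1]
 [   0.   -50.    87.7    0.    21.2]
 [   0.   -66.7  116.9    0.    28.3]
 [   0.   -83.4  146.2    0.    35.3]
 [   0.  -100.   175.4    0.    42.4]
 [   0.  -116.7  204.6    0.    49.5]
 [   0.  -133.4  233.9    0.    56.5]
 [   0.  -150.1  263.1    0.    63.6]
 [   0.  -166.7  292.3    0.    70.7]
 [   0.  -183.4  321.6    0.    77.7]
 [   0.  -200.1  350.8    0.    84.8]]
```

>>> {"name": "arm_command", "arguments": {
  "increments": [1, -8, 14, -4, 3, 1, -17, 29, -10, 7, 1, -33, 58, -10, 14, 1, -50, 88, -10, 21, 1, -67, 117, -10, 28, 1, -83, 146, -10, 35, 1, -100, 175, -10, 42, 1, -117, 205, -10, 49, 1, -133, 234, -10, 56, 1, -150, 263, -10, 63, 1, -167, 292, -10, 70, 1, -183, 322, -10, 77, 1, -193, 339, -10, 81, 1, -200, 350.8, -10, 84.8, 1, -200, 350.8, -10, 84.8, 1, -200, 350.8, -10, 84.8, 1, -200, 350.8, -10, 84.8]
}}

```text
time: 8.45
tool_pos: [547.1, 106.2, 105.2]
tcp_rot: [-3.141, 0.0, 1.885]
contact_force: [0.4, 0.8, -3.4]
grip_width: 18.0
```

```bash
python3 - <<'E'
from h import *
t=imaging.capture("top");s=imaging.capture("scene");cv2.imwrite("pics/top2.png",t);cv2.imwrite("pics/scene2.png",s)
A=np.zeros((400,800,3),np.uint8)
for i,(n,im) in enumerate((("top",t),("scene",s))):
    u,v=proj(n,[550,107,60])[0].astype(int);print(n,u-80,v-80)
    p=im[v-80:v+80,u-80:u+80];p=cv2.convertScaleAbs(cv2.resize(p,None,fx=2.5,fy=2.5,interpolation=2),alpha=1.6,beta=10)
    A[:p.shape[0],400*i:400*i+p.shape[1]]=p
cv2.imwrite("pics/c3.png",A)
E
```

```text
top 156 189
scene 256 111
```

View pics/c3.png

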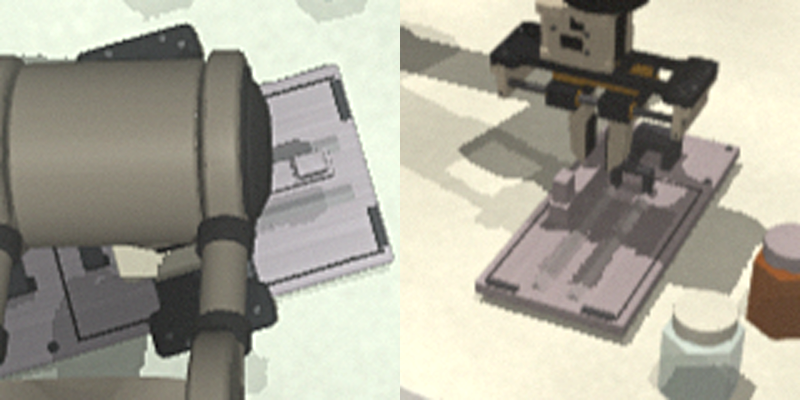

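The top crop has the handle top at (281,253), above the rail gap. The scene crop shows the bolt hanging level-ish over the track with its nose towards the staple; the jars are well clear.

```bash
python3 - <<'E'
from h import *
H=plane("top",[281.2,253],105+34.5-4)[0]
a=np.radians(108);ex=np.array([np.cos(a),np.sin(a)]);ey=np.array([-ex[1],ex[0]])
for nm,P in(("handle",H),("tcp",[547.1,106.2,0])):
    r=np.array(P)[:2]-[533.8,151.9];print(nm,P,"deck xy",r@ex,r@ey)
# rails in undisturbed top view: brightness profile across the track at deck x=-110..-20, z=27
t=cv2.imread("pics/top0.png").max(2).astype(np.float32)
prof=[]
ys=np.arange(-40,40.1,2)
for y in ys:
    W=[np.r_[np.array([533.8,151.9])+x*ex+y*ey,27] for x in range(-110,-20,2)]
    q=proj("top",W).astype(np.float32);prof.append(cv2.remap(t,q[:,0],q[:,1],1).mean())
print(np.c_[ys,prof].T)
E
```

```text
handle [573.3  28.  135.5] deck xy -130.04281389799834 0.7131280826184648
tcp [547.1, 106.2, 0] deck xy -47.57320881987535 1.4730249762094862
[[-40.  -38.  -36.  -34.  -32.  -30.  -28.  -26.  -24.  -22.  -20.  -18.
  -16.  -14.  -12.  -10.   -8.   -6.   -4.   -2.    0.    2.    4.    6.
    8.   10.   12.   14.   16.   18.   20.   22.   24.   26.   28.   30.
   32.   34.   36.   38.   40. ]
 [ 97.7  97.5  99.  100.6  99.6  97.8  98.4  97.7  85.8  79.1  81.5  87.8
   89.4  89.6  93.8  97.6  99.  100.1  98.5  98.1  98.9  98.3  98.7 100.1
   99.8  99.2  90.7  80.   79.6  84.7  89.5  89.1  91.4  97.6  99.1  97.4
   98.7  99.4  98.7  99.2  98.3]]
```

>>> {"name": "arm_command", "arguments": {
  "increments": [1, 0, 1.5, 20, 0, 1, 0, 1.5, 40, 0, 1, 0, 1.5, 52, 0, 1, 0, 1.5, 60, 0, 1, 0, 1.5, 65, 0, 1, 0, 1.5, 68, 0, 1, 0, 1.5, 70, 0, 1, 0, 1.5, 71, 0, 1, 0, 1.5, 71, 0]
}}

```text
time: 9.68
tool_pos: [548.9, 107.4, 34.6]
tcp_rot: [3.141, 0.0, 1.886]
contact_force: [0.7, 0.2, -2.8]
grip_width: 17.5
```

>>> {"name": "arm_command", "arguments": {
  "increments": [1, 0, 0, 1, 0, 1, 0, 0, 1, 0, 0, 0, 0, 1, 0, 0, 0, 0, 1, 0, 0, 0, 0, 1, 0, 0, 0, 0, 1, 0, 0, 0, 0, -10, 0, 0, 0, 0, -40, 0, 0, 0, 0, -80, 0, 0, 0, 0, -110, 0, 0, 0, 0, -110, 0]
}}

```text
time: 11.05
tool_pos: [550.5, 107.5, 147.8]
tcp_rot: [3.136, 0.002, 1.886]
contact_force: [0.3, 1.4, -0.3]
grip_width: 91.5
```

```bash
python3 - <<'E'
from h import *
t=imaging.capture("top");s=imaging.capture("scene");cv2.imwrite("pics/top3.png",t);cv2.imwrite("pics/scene3.png",s)
A=np.zeros((400,800,3),np.uint8)
for i,(n,im) in enumerate((("top",t),("scene",s))):
    u,v=proj(n,[560,90,40])[0].astype(int);print(n,u-65,v-65)
    p=im[v-65:v+65,u-65:u+65];p=cv2.convertScaleAbs(cv2.resize(p,(400,400),interpolation=2),alpha=1.6,beta=10)
    A[:400,400*i:400*i+400]=p
cv2.imwrite("pics/c4.png",A)
E
```

```text
top 182 199
scene 270 138
```

View pics/c4.png

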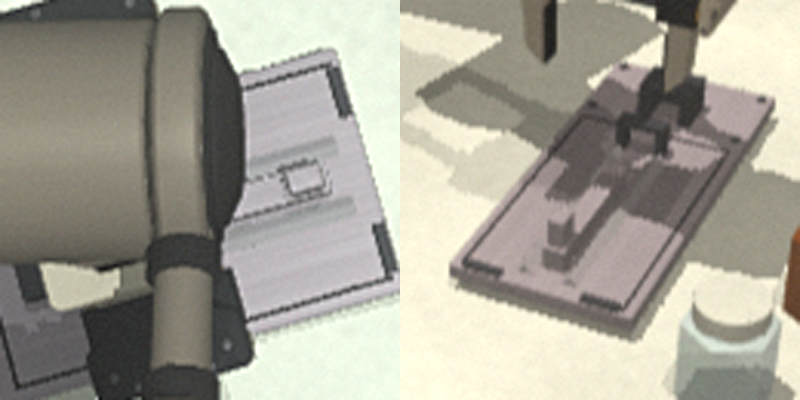

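The bolt lies level between the rails, with its nose towards the staple. The handle top is at about (281,256.5) in the top view and (322,208) in the scene view.

```bash
python3 - <<'E'
from h import *
from plant import sensors
print("tri",tri([322.3,208],[281.1,256.5]))
H=plane("top",[281.1,256.5],68)[0];a=np.radians(108);ex=np.array([np.cos(a),np.sin(a)]);ey=np.array([-ex[1],ex[0]])
r=H[:2]-[533.8,151.9];print(H,r@ex,r@ey)
o=sensors.get_obs();p=o["tool_pos"];print(p,np.degrees(o["tcp_rot"]))
T=np.r_[np.array([533.8,151.9])+(r@ex)*ex,48];print(T,inc(p,108,T,108))
E
```

```text
tri [573.6  30.5  64.8]
[573.5  30.6  68. ] -127.63116170117469 -0.28671275287406983
[548.6 107.3 144.6] [180.   0. 108.]
[573.2  30.5  48. ] [-80.7  -0.3  96.6   0. ]
```

>>> {"name": "arm_command", "arguments": {
  "increments": [0, -30, 0, 0, 0, 0, -60, 0, 10, 0, 0, -80.5, -0.3, 30, 0, 0, -80.5, -0.3, 60, 0, 0, -80.5, -0.3, 85, 0, 0, -80.5, -0.3, 96, 0, 0, -80.5, -0.3, 96, 0, 1, -80.5, -0.3, 96, 0, 1, -80.5, -0.3, 96, 0, 1, -80.5, -0.3, 96, 0, 1, -80.5, -0.3, 96, 0, 1, -80.5, -0.3, 96, 0, 1, -80.5, -0.3, 96, 0, 1, -80.5, -0.3, 96, 0]
}}

```text
time: 12.9
tool_pos: [573.5, 30.7, 48.5]
tcp_rot: [-3.142, 0.0, 1.886]
contact_force: [0.6, 0.1, 0.6]
grip_width: 26.5
```

>>> {"name": "arm_command", "arguments": {
  "increments": [1, 0, 0, 0, 0, 1, 0, 0, 0, 0, 1, 0, 0, 0, 0]
}}

```text
time: 13.28
tool_pos: [573.5, 30.7, 48.4]
tcp_rot: [-3.142, 0.0, 1.886]
contact_force: [0.7, -0.4, -0.8]
grip_width: 13.8
```

Handle gripped (13.8). I'll slide 110 of about 125.6 first.

>>> {"name": "arm_command", "arguments": {
  "increments": [1, 5, 0, 0, 0, 1, 12, 0, 0, 0, 1, 20, 0, 0, 0, 1, 28, 0, 0, 0, 1, 36, 0, 0, 0, 1, 44, 0, 0, 0, 1, 52, 0, 0, 0, 1, 60, 0, 0, 0, 1, 68, 0, 0, 0, 1, 76, 0, 0, 0, 1, 84, 0, 0, 0, 1, 92, 0, 0, 0, 1, 100, 0, 0, 0, 1, 106, 0, 0, 0, 1, 110, 0, 0, 0, 1, 110, 0, 0, 0]
}}

```text
time: 15.28
tool_pos: [539.3, 135.6, 48.5]
tcp_rot: [-3.141, -0.0, 1.886]
contact_force: [0.1, 0.0, -0.8]
grip_width: 13.8
```

>>> {"name": "arm_command", "arguments": {
  "increments": [1, 4, 0, 0, 0, 1, 8, 0, 0, 0, 1, 11, 0, 0, 0, 1, 13, 0, 0, 0, 1, 14.5, 0, 0, 0, 1, 15.5, 0, 0, 0, 1, 16.5, 0, 0, 0, 1, 16.5, 0, 0, 0]
}}

```text
time: 16.27
tool_pos: [535.1, 149.5, 48.8]
tcp_rot: [3.141, 0.002, 1.886]
contact_force: [1.8, -7.5, -0.7]
grip_width: 13.8
```

>>> {"name": "arm_command", "arguments": {
  "increments": [1, 1, 0, 0, 0, 1, 2, 0, 0, 0, 1, 2, 0, 0, 0]
}}

```text
time: 16.65
tool_pos: [535.4, 149.8, 49.2]
tcp_rot: [3.14, 0.005, 1.886]
contact_force: [3.7, -14.6, 1.6]
grip_width: 13.9
```

>>> {"name": "arm_command", "arguments": {
  "increments": [1, -1.5, 0, 0, 0, 1, -2.5, 0, 0, 0, 1, -2.5, 0, 0, 0, 0, -2.5, 0, 0, 0, 0, -2.5, 0, 0, 0, 0, -2.5, 0, 0, 0, 0, -2.5, 0, 0, 0, 0, -2.5, 0, -20, 0, 0, -2.5, 0, -60, 0, 0, -60, 0, -110, 0, 0, -115, 0, -130, 0, 0, -170, 0, -130, 0, 0, -220, 0, -130, 0, 0, -220, 0, -130, 0]
}}

```text
time: 18.4
tool_pos: [602.4, -59.9, 178.2]
tcp_rot: [3.142, 0.001, 1.881]
contact_force: [0.8, 0.6, 0.4]
grip_width: 91.5
```

```bash
python3 - <<'E'
from h import *
t=imaging.capture("top");s=imaging.capture("scene");cv2.imwrite("pics/top4.png",t);cv2.imwrite("pics/scene4.png",s)
A=np.zeros((400,800,3),np.uint8)
for i,(n,im) in enumerate((("top",t),("scene",s))):
    u,v=proj(n,[530,175,40])[0].astype(int);print(n,u-60,v-60)
    p=im[v-60:v+60,u-60:u+60];p=cv2.convertScaleAbs(cv2.resize(p,(400,400),interpolation=2),alpha=1.6,beta=10)
    A[:400,400*i:400*i+400]=p
cv2.imwrite("pics/c5.png",A)
E
```

```text
top 139 220
scene 288 123
```

View pics/c5.png

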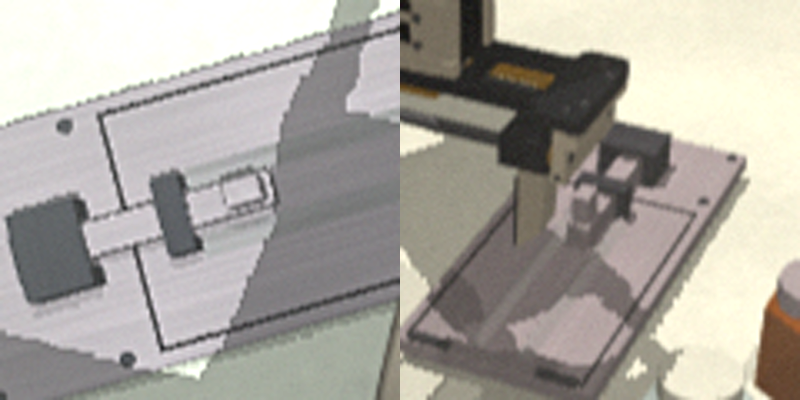

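View pics/top4.png

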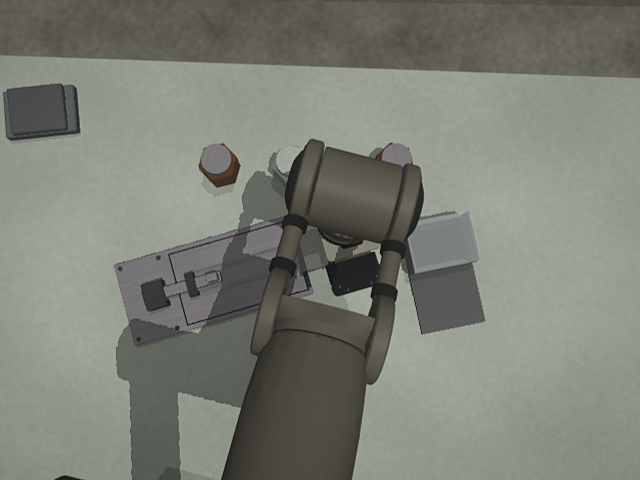

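The bolt passes under the staple into the keeper, with the handle top at about (211.7,277) in the top view. The jars still stand in place. I'll check the travel.

```bash
python3 - <<'E'
from h import *
a=np.radians(108);ex=np.array([np.cos(a),np.sin(a)]);ey=np.array([-ex[1],ex[0]])
for p,z,n in(([211.7,277],68,"handle, want -2"),([221,276.3],44,"tail, want -15"),([281.1,256.5],68,"handle before")):
    r=plane("top",p,z)[0][:2]-[533.8,151.9];print(n,r@ex,r@ey)
E
```

```text
handle, want -2 -3.1844117347856242 0.08877760229922654
tail, want -15 -16.09711104569056 1.2381532277629044
handle before -127.63116170117469 -0.28671275287406983
```

```bash
python3 -c "
from plant import ticket
print(ticket.close_job())"
```

```text
the job is handed in; nothing more can be done
None
```

I drew the bolt out of the stand and laid it in the open end of the track, nose towards the keeper, and let go of it there. I then took hold of it by the handle and slid it under the staple until it came up hard against the keeper's stop. The job was handed in after about 18.5 s.

**Laid in the track:** after release the bolt sat level between the rails, with its origin about 0.6 mm from the bay point.

**Fully home:** the slide met a firm stop, with the force rising from 7.5 to 15 N over 2 mm of further commanded push and almost no motion. At the stop the tool put the handle at deck x of about -2.5. The last picture put it at -3.2, and fully home is -2.0. That 1 mm gap is within the camera's accuracy, so I didn't push again.

**Surroundings:** jar a stands where it was in the last top view. The arm partly hid jars b and c there, and I did not measure them again; no move took the gripper near any jar. The gripper was open and well clear of everything at hand-in, and the largest force I read was about 15 N.

**Disagreements:** heights measured from the two views came out 2–3 mm below the stated ones throughout. The bolt's tail also drooped a few mm while it was carried, but it lay level once released.

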